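# Bring the scooter wheel's valve to the top

## Robot

A 6-joint arm with a two-finger parallel gripper is mounted at the origin on the work surface. World frame = base frame: x ahead of the robot, y to its left, z up, the work surface at z = 0. Lengths are in m, angles in rad, forces in N, time in s.
With the tool pointing down it reaches from about 0.4 to 0.825 m from the base axis. Payload 7 kg.
Tool frame: the origin (TCP) lies at the very end of the fingers, on their centre line; the grasp point (between the pads) lies 19 mm behind it (manip.grip_point_offset is the z of the grasp point in the tool frame, in m); z points along the fingers, y is the line along which they close (so a half turn about z gives the same grasp; the last joint's range is limited). The gripper opens to 88 mm and grips with 3 to 60 N. Pads are 19 mm wide; open, the fingers measure 130 mm over their backs; the gripper's body (78 mm by 193 mm) begins 47 mm behind the grasp point.
Start: joints at [-1.005, 0.359, 0.012, 0, -1.224, -0.288], TCP at [0.185, -0.649, 0.227] pointing down, gripper open.
Joint ranges: [-3.07, 3.07], [-1.43, 2.12], [-1.02, 1.25], [-3.03, 1.67], [-3.05, -0], [-3.03, 3.03]. Speed limits (rad/s): [2.39, 2.39, 3.01, 3.14, 3.14, 3.14].

## Interface

Orientations are given as a unit quaternion [x, y, z, w].
In Python, from bench import manip, camera, job, spotter gives the robot as it stands.
- The arm moves only by the tool apply_moves, never from a script. Its argument "moves" is a list of rows, each an object of numbers: "jaw": the opening, from 0 (shut) to 1 (fully open); "tx", "ty", "tz": the shift along the tool's x, y, z in cm; "wx", "wy", "wz": the turn, a rotation vector about the tool's x, y, z in rad. A call has 1 to 10 rows; each row is the pose to reach, as a shift and turn from the pose commanded when the call began, along the tool's axes at that moment; what a row does not reach only later rows make up. A row lasts 1/10 s, in which the tool goes at most 50 mm and 8.59 degrees, less where a joint would pass 70% of its speed; a pose out of reach is approached as far as the arm can. A call with a gripper value outside its range is refused whole. The fingers move at their own pace and stop on an object; "squeeze" is the grip in N (left out, the last holds). Time passes only in rows, so rows that repeat a pose let the fingers close. It gives the time, the measured TCP pose, the force, the opening and the grip force at its end, in the units of the state.
- manip.sense(): the state, without advancing time (a new reading comes with each control period).
- camera(name): name is "side" or "top" or "wrist"; returns a dict with "image" (400x640x3 uint8, red, green, blue), "z_map" (400x640 float32, m along the optical axis (not along the pixel's ray), 0 where there is no reading), "camera_matrix" (3x3 intrinsics, pixels), "R" (3x3) and "t" (3): a world point X has camera coordinates R X + t. Camera axes: x right, y down, z forward; pixel columns grow to the right and rows downward; lengths in m; the calibration is good to about 2 mm. A picture is of the moment at which its call begins.
- job.close_job(): hands the job in; it is judged then, once.
Trained networks look in the newest picture that a camera, given by its name, has taken for a name from the list of things; names that differ only in an ending like _2 or _b are one class to them, and where a whole thing is asked for, a point or a joint stands for the part that bears it (a point fixed in the world has none). Each returns a list of dicts, best first, with "conf" (0 to 1); they miss things now and then, are a little off and sometimes report something else, mostly with a low value. They report only what shows in the picture. A call takes as long as a camera call. They do not tell look-alikes from the thing itself.
- spotter.trace(thing, camera): "pixels" (400x640 bool, what is visible of it).
- spotter.place_of(thing, camera): "centre" ([x, y, z] in m, in the coordinates of the camera as it stood for that picture, good to about 4 mm: a listed point, or the origin of a listed thing).
The state is a dict: "t": time; "joint_positions": joint angles; "dq": joint speeds; "joint_efforts": joint torques, N m; "eef_pos": TCP position; "orientation": TCP orientation; "wrist_force": force on the tool from outside, world axes, zero at the start; "torque": the same for the moment, N m; "gripper_width": finger opening in m; "grip_force": force on a finger pad.
Only numpy, scipy, OpenCV 4.12 (cv2) and the standard library are available. Lean on these libraries where they do the work, as an engineer would, in place of code of your own. Each camera call takes 0.05 s, during which the arm holds its last target. There are 200 camera calls.

## Task

Turn the scooter wheel with the turquoise rim on its axle until its valve stem, marked by the yellow stripe across the tyre, is straight up at the top, ready for the pump, and let go. Leave the red-rimmed wheel as it is and do not shift the green tin.

Things in the scene. Friction and masses are not known exactly. Their poses are not given: they have to be found in the camera images.
- turquoise_axle (a point): Centre of the turquoise-rimmed wheel, 130 mm above the table. Tyre 200 mm across, 46 mm wide, flat sidewalls, upright in a fixed turquoise fork on the bench. Fixed point: y = axle, z up, wheel in its x-z plane, within 0.35 rad of the robot's x. Fork uprights end 146 mm above the table, reach 45 mm either side. Turns without stops, about 1 N drag at the tread, stays where left.
- turquoise_mark (a point): Where the 13 mm wide yellow stripe crosses that wheel's tread, 100 mm from the axle; turns with the wheel. Its z axis points from the axle out through the mark, y is the axle. The short brass valve stem, inside the tyre's width, is on the rim in line with it. At the start 0.7 to 1.4 rad from the top, on the side away from the robot; to end directly above the axle.
- red_mark (a point): The same point on an identical wheel with a red rim in an identical red stand; its axle is 100 mm from this point down its own z axis, 130 mm above the table. Not to be turned. The two stands swap sides of the bench from run to run; their centres are at least 300 mm apart.
- tin_center (a point): Centre of a loose upright green tin, 56 mm in diameter and 75 mm high (this point 37.5 mm above the table), standing between the two wheels; not to be moved. A spanner and a painted tile lie flat on the bench beyond the wheels, out of the way.
There are look-alikes about, which are no part of the job. Leave any blue look-alike of the part that bears turquoise_axle alone.

How it is judged:
By the outcome, as a careful person would: the job done as asked, in the order asked, and still so for the second after the job is handed in, with the robot touching nothing.
It also fails if it takes over 38 s, if anything falls off the work surface, if the arm or the gripper's body presses on something with over 40 N, if the wrist force passes 120 N, or if a joint passes its speed limit or range.

## Working session

There is one attempt and no reset: what is moved stays moved. The work goes in short steps, Python scripts to look and compute and a tool call to move; the robot and the scene stay as the last step left them, time stands still between calls to the robot, and variables do not carry over. Pictures are saved under pics/ and viewed, at most 10 in all, crops included, and the job is handed in when it is done.

Besides the shell and the picture viewer there is one more tool, called by a JSON object that holds its "op" and its "data", one argument or row to a line. apply_moves: Moves the arm, as the interface text tells. Its arguments: {"type":"object","properties":{"moves":{"type":"array","items":{"type":"object","properties":{"jaw":{"type":"number"},"tx":{"type":"number"},"ty":{"type":"number"},"tz":{"type":"number"},"wx":{"type":"number"},"wy":{"type":"number"},"wz":{"type":"number"}}}},"squeeze":{"type":"number"}},"required":["moves"]}

```bash
mkdir -p pics
cat > h.py <<'E'
import numpy as np,cv2
from bench import manip,camera,job,spotter
def w(c,p): return c["R"].T@(np.array(p)-c["t"])
def cloud(c,m):
    v,u=np.nonzero(m&(c["z_map"]>0)); z=c["z_map"][v,u]; K=c["camera_matrix"]
    P=np.c_[(u-K[0,2])/K[0,0]*z,(v-K[1,2])/K[1,1]*z,z]
    return (P-c["t"])@c["R"]
def px(c,X):
    q=c["camera_matrix"]@(c["R"]@np.array(X)+c["t"]); return q[:2]/q[2]
def save(c,n): cv2.imwrite("pics/"+n,cv2.cvtColor(c["image"],cv2.COLOR_RGB2BGR))
E
python3 - <<'E'
from h import *
for n in("side","top"):
    c=camera(n);save(c,n+".png")
    print(n,"campos",w(c,[0,0,0]).round(3))
    for th in("turquoise_axle","turquoise_mark","red_mark","tin_center"):
        for r in spotter.place_of(th,n):
            X=w(c,r["centre"]);print(n,th,round(r["conf"],2),X.round(3),px(c,X).round())
print(manip.sense(), manip.grip_point_offset)
E
```

```text
side campos [0.425 1.001 0.777]
side turquoise_axle 0.87 [0.489 0.208 0.132] [313. 240.]
side turquoise_axle 0.75 [0.528 0.425 0.13 ] [287. 306.]
side turquoise_axle 0.73 [0.204 0.321 0.131] [436. 277.]
side turquoise_axle 0.61 [0.792 0.31  0.13 ] [183. 263.]
side turquoise_mark 0.96 [0.563 0.189 0.187] [284. 217.]
side turquoise_mark 0.73 [0.202 0.322 0.226] [443. 245.]
side turquoise_mark 0.71 [0.526 0.423 0.233] [285. 269.]
side red_mark 0.92 [ 0.635 -0.201  0.209] [278. 142.]
top campos [0.364 0.105 1.077]
top turquoise_axle 0.94 [0.524 0.428 0.128] [183. 192.]
top turquoise_axle 0.72 [0.787 0.314 0.129] [235.  90.]
top turquoise_axle 0.72 [0.204 0.32  0.132] [221. 329.]
top turquoise_axle 0.7 [0.489 0.209 0.13 ] [273. 207.]
top turquoise_mark 0.94 [0.528 0.427 0.231] [168. 182.]
top turquoise_mark 0.84 [0.2   0.321 0.228] [210. 339.]
top turquoise_mark 0.76 [0.787 0.319 0.235] [223.  70.]
top turquoise_mark 0.56 [0.563 0.193 0.19 ] [278. 172.]
top red_mark 0.55 [ 0.637 -0.205  0.206] [451. 141.]
top tin_center 0.88 [ 0.5   -0.001  0.038] [356. 209.]
{'t': 0.5, 'joint_positions': array([-1.00490801e+00,  3.58591102e-01,  1.18591537e-02, -3.90148668e-05,
       -1.22409888e+00, -2.88124998e-01]), 'dq': array([-0.00016923, -0.00085619,  0.00023787, -0.00114487,  0.00102504,
       -0.00013014]), 'joint_efforts': array([ 1.12770813e-03, -5.81797385e+01,  2.93069726e+01,  6.99714258e+00,
        1.19535229e-02, -3.13244948e-05]), 'eef_pos': array([ 0.18507965, -0.64907937,  0.22654216]), 'orientation': array([-1.38429062e-01,  9.90372351e-01,  2.33003113e-05,  9.55477581e-06]), 'wrist_force': array([ 0.3864599 , -0.55219071,  0.16466455]), 'torque': array([0.01749676, 0.00589682, 0.01387641]), 'grip_force': 0.0, 'gripper_width': 0.08753397157878907} -0.0188
```

View pics/side.png

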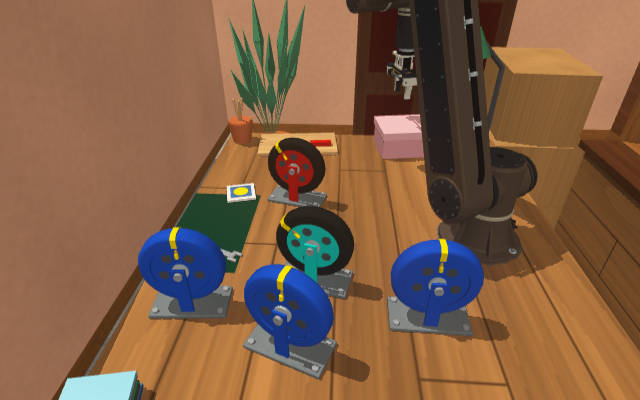

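View pics/top.png

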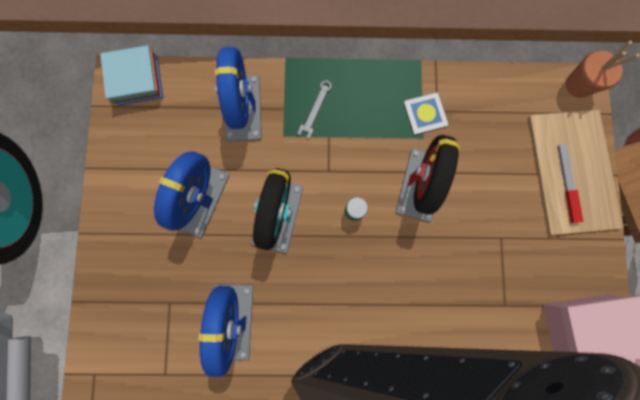

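The side view shows turquoise rims only at (313,240), with black tyre and a stripe at (284,217). Blue look-alikes are at (180,265), (287,306) and (436,277), and red is at (295,165). I choose the wheel at side (313,240) / top (273,207). Next: check it in a crop and fit its plane.

Run:
```python
from h import *
c=camera("side")
cv2.imwrite("pics/crop.png",cv2.resize(cv2.cvtColor(c["image"][190:310,250:380],cv2.COLOR_RGB2BGR),None,fx=4.5,fy=4.5,interpolation=cv2.INTER_CUBIC))
A=np.array([.489,.208,.131])
P=cloud(c,np.ones((400,640),bool)); img=c["image"][c["z_map"]>0].astype(int)
d=np.linalg.norm(P-A,axis=1)
m=(d<.115)&(d>.06)&(img.max(1)<70)&(P[:,2]>.05)
Q=P[m]
best=None
for yaw in np.arange(-.4,.4,.005):
    n=np.array([-np.sin(yaw),np.cos(yaw),0]); s=(Q-A)@n
    for o in np.arange(0.01,.04,.001):
        k=(abs(s-o)<.002).sum()
        if best is None or k>best[0]: best=(k,yaw,o)
print("sidewall",best,len(Q))
yaw=best[1];e=np.array([np.cos(yaw),np.sin(yaw),0]);n=np.array([-np.sin(yaw),np.cos(yaw),0])
y=(d<.12)&(img[:,0]>150)&(img[:,1]>130)&(img[:,2]<90)
Y=P[y]-A; r=np.c_[Y@e,Y[:,2],Y@n]
print("stripe n",len(r),r.mean(0), np.median(np.arctan2(r[:,0],r[:,1])), np.hypot(r[:,0],r[:,1]).max())
w_=(d<.12)&(img.max(1)<70); T=P[w_]-A
print("tyre s range",np.percentile(T@n,[2,50,98]),"max r",np.percentile(np.hypot(T@e,T[:,2]),[98]))
t=camera("top");print([ (round(x['conf'],2),w(t,x['centre']).round(3)) for x in spotter.place_of("turquoise_axle","top")])
print([a for a in dir(manip) if a[0]!='_'])
```

```text
sidewall (np.int64(1102), np.float64(-0.21499999999999986), np.float64(0.02299999999999999)) 2190
stripe n 79 [0.0594032  0.04706501 0.02013909] 0.8918631612459006 0.0981443689904292
tyre s range [-0.00869229  0.0219473   0.02610841] max r [0.10229104]
[(0.87, array([0.49, 0.21, 0.13])), (0.87, array([0.204, 0.317, 0.135])), (0.81, array([0.523, 0.43 , 0.132])), (0.65, array([0.788, 0.314, 0.128]))]
['IKError', 'grip_point_offset', 'sense']
```

View pics/crop.png

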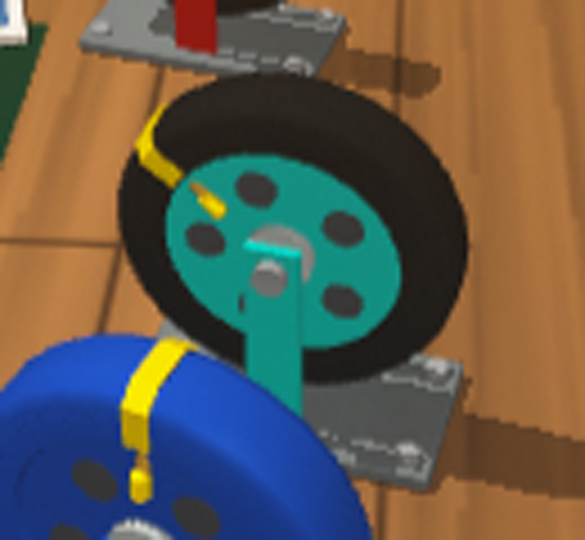

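The crop confirms the choice: turquoise rim, black tyre, yellow stripe at crop (155,145), with the valve in line on the far side. The mark is about 0.9 rad from the top, and the wheel yaw is −0.215. Now I'll lift and compute the rows.

```bash
cat >> h.py <<'E'
from scipy.spatial.transform import Rotation as Ro
A=np.array([.4895,.2085,.130]);yaw=-.215
e=np.array([np.cos(yaw),np.sin(yaw),0]);n=np.array([-np.sin(yaw),np.cos(yaw),0]);Z=np.array([0,0,1.])
def pose(a,r):
    u=np.sin(a)*e+np.cos(a)*Z
    return A+r*u,np.c_[np.cross(n,-u),n,-u]
def row(p,R,p0=None,R0=None):
    if p0 is None: s=manip.sense();p0=s["eef_pos"];R0=Ro.from_quat(s["orientation"]).as_matrix()
    return (R0.T@(np.array(p)-p0)*100).round(2),Ro.from_matrix(R0.T@R).as_rotvec().round(3)
E
python3 - <<'E'
from h import *
_,Rd=pose(0,0)
print(row([.35,-.45,.37],Rd));print(row([.47,-.2,.38],Rd));print(row([.5,.2,.38],Rd))
E
```

```text
(array([-21.32,  14.62, -14.34]), array([-0.   ,  0.   ,  0.493]))
(array([-39.71,  35.37, -15.34]), array([-0.   ,  0.   ,  0.493]))
(array([-53.57,  73.02, -15.34]), array([-0.   ,  0.   ,  0.493]))
```

{"op": "apply_moves", "data": {
  "moves": [
    {"tz": -5},
    {"tz": -10},
    {"tz": -14},
    {"tz": -14}
  ]
}}

```text
validation failed for argument at $.mo...
```

{"op": "apply_moves", "data": {
  "moves": [
    {"jaw": 1,"tx": 0,"ty": 0,"tz": -5,"wx": 0,"wy": 0,"wz": 0},
    {"jaw": 1,"tx": 0,"ty": 0,"tz": -10,"wx": 0,"wy": 0,"wz": 0},
    {"jaw": 1,"tx": 0,"ty": 0,"tz": -14,"wx": 0,"wy": 0,"wz": 0},
    {"jaw": 1,"tx": -10,"ty": 7,"tz": -14,"wx": 0,"wy": 0,"wz": 0.1},
    {"jaw": 1,"tx": -21,"ty": 15,"tz": -15,"wx": 0,"wy": 0,"wz": 0.2},
    {"jaw": 1,"tx": -21,"ty": 15,"tz": -15,"wx": 0,"wy": 0,"wz": 0.3},
    {"jaw": 1,"tx": -21,"ty": 15,"tz": -15,"wx": 0,"wy": 0,"wz": 0.4},
    {"jaw": 1,"tx": -21,"ty": 15,"tz": -15,"wx": 0,"wy": 0,"wz": 0.493},
    {"jaw": 1,"tx": -21,"ty": 15,"tz": -15,"wx": 0,"wy": 0,"wz": 0.493}
  ]
}}

```text
t: 1.55
eef_pos: [0.3484, -0.444, 0.3776]
orientation: [0.107, 0.994, -0.0, 0.001]
wrist_force: [-0.4, -1.0, 0.1]
gripper_width: 0.0875
grip_force: 0.0
```

{"op": "apply_moves", "data": {
  "moves": [
    {"jaw": 1,"tx": -6.5,"ty": 26,"tz": 0,"wx": 0,"wy": 0,"wz": 0},
    {"jaw": 1,"tx": -6.5,"ty": 26,"tz": 0,"wx": 0,"wy": 0,"wz": 0},
    {"jaw": 1,"tx": -6.5,"ty": 26,"tz": 0,"wx": 0,"wy": 0,"wz": 0},
    {"jaw": 1,"tx": -6.5,"ty": 26,"tz": 0,"wx": 0,"wy": 0,"wz": 0},
    {"jaw": 1,"tx": -6.5,"ty": 26,"tz": 0,"wx": 0,"wy": 0,"wz": 0},
    {"jaw": 1,"tx": -6.5,"ty": 36,"tz": 0,"wx": 0,"wy": 0,"wz": 0},
    {"jaw": 1,"tx": -5,"ty": 46,"tz": 0,"wx": 0,"wy": 0,"wz": 0},
    {"jaw": 1,"tx": -4,"ty": 56,"tz": 0,"wx": 0,"wy": 0,"wz": 0},
    {"jaw": 1,"tx": -4,"ty": 66,"tz": 0,"wx": 0,"wy": 0,"wz": 0},
    {"jaw": 1,"tx": -4,"ty": 66,"tz": 0,"wx": 0,"wy": 0,"wz": 0}
  ]
}}

```text
t: 2.55
eef_pos: [0.4988, 0.0247, 0.3771]
orientation: [0.107, 0.994, 0.0, 0.001]
wrist_force: [1.9, -0.6, 0.0]
gripper_width: 0.0875
grip_force: 0.0
```

Run:
```python
from h import *
s=manip.sense();print(s["eef_pos"],s["joint_positions"].round(2))
print(row(*pose(.46,.17)),row(*pose(.46,.15)),row(*pose(.46,.066)))
```

```text
[0.4987707  0.02472921 0.37708626] [ 0.44 -0.   -0.1   0.   -1.47 -2.23]
(array([-2.72, 17.75,  9.49]), array([0.001, 0.461, 0.   ])) (array([-1.83, 17.75, 11.28]), array([0.001, 0.461, 0.   ])) (array([ 1.91, 17.75, 18.8 ]), array([0.001, 0.461, 0.   ]))
```

{"op": "apply_moves", "data": {
  "moves": [
    {"jaw": 1,"tx": 0,"ty": 5,"tz": 0,"wx": 0,"wy": 0,"wz": 0},
    {"jaw": 1,"tx": 0,"ty": 10,"tz": 0,"wx": 0,"wy": 0,"wz": 0},
    {"jaw": 1,"tx": -1,"ty": 14,"tz": 0,"wx": 0,"wy": 0.1,"wz": 0},
    {"jaw": 1,"tx": -2,"ty": 17.7,"tz": 2,"wx": 0,"wy": 0.2,"wz": 0},
    {"jaw": 1,"tx": -2.7,"ty": 17.7,"tz": 4,"wx": 0,"wy": 0.3,"wz": 0},
    {"jaw": 1,"tx": -2.7,"ty": 17.7,"tz": 7,"wx": 0,"wy": 0.4,"wz": 0},
    {"jaw": 1,"tx": -2.7,"ty": 17.7,"tz": 9.5,"wx": 0,"wy": 0.46,"wz": 0},
    {"jaw": 1,"tx": -2.7,"ty": 17.7,"tz": 9.5,"wx": 0,"wy": 0.46,"wz": 0},
    {"jaw": 1,"tx": -2.7,"ty": 17.7,"tz": 9.5,"wx": 0,"wy": 0.46,"wz": 0}
  ]
}}

```text
t: 3.45
eef_pos: [0.5637, 0.1895, 0.2811]
orientation: [0.105, 0.968, 0.024, -0.227]
wrist_force: [-0.0, -0.4, 1.7]
gripper_width: 0.0872
grip_force: 0.0
```

Run:
```python
from h import *
s=manip.sense();print(s["eef_pos"],s["joint_positions"].round(2),s["wrist_force"])
print(row(*pose(.46,.17)),row(*pose(.46,.068)))
c=camera("wrist");save(c,"wrist.png")
u=pose(.46,.1)[0]
print("tread px",px(c,u), [px(c,u+k*.023*n) for k in(-1,1)])
for r in spotter.place_of("turquoise_mark","wrist")[:2]+spotter.place_of("turquoise_axle","wrist")[:2]:
    X=w(c,r["centre"]);d=X-A;print(r["conf"],X.round(3),(d@e).round(4),(d@n).round(4),np.arctan2(d@e,d[2]))
```

```text
[0.56373663 0.18948861 0.2810765 ] [ 0.46  0.46  0.33 -0.29 -1.79 -2.26] [-0.04416503 -0.35464653  1.73044595]
(array([ 0.16,  0.27, -0.06]), array([-0.001,  0.   , -0.001])) (array([ 0.16,  0.28, 10.14]), array([-0.001,  0.   , -0.001]))
tread px [319.59533757 202.76392917] [array([287.20307707, 202.76637632]), array([351.99540393, 202.76148143])]
0.82 [0.564 0.195 0.191] 0.0758 0.0023 0.8900248965512632
0.65 [0.529 0.432 0.228] -0.0089 0.227 -0.09111926002388705
0.93 [0.524 0.429 0.13 ] -0.0137 0.223 -1.5831670920210652
```

View pics/wrist.png

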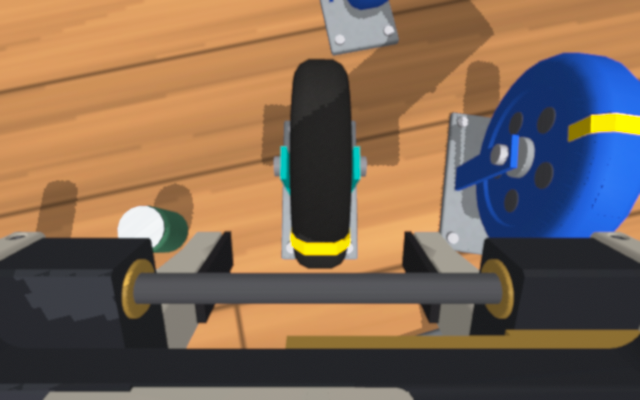

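The wheel sits centred between the fingers (tyre columns 290–352, fingers 230/405), with the stripe at (320,245). I'll go down and grip.

{"op": "apply_moves", "data": {
  "moves": [
    {"jaw": 1,"tx": 0.2,"ty": 0.2,"tz": 3,"wx": 0,"wy": 0,"wz": 0},
    {"jaw": 1,"tx": 0.2,"ty": 0.2,"tz": 6,"wx": 0,"wy": 0,"wz": 0},
    {"jaw": 1,"tx": 0.2,"ty": 0.2,"tz": 8.5,"wx": 0,"wy": 0,"wz": 0},
    {"jaw": 1,"tx": 0.2,"ty": 0.2,"tz": 10,"wx": 0,"wy": 0,"wz": 0},
    {"jaw": 1,"tx": 0.2,"ty": 0.2,"tz": 10,"wx": 0,"wy": 0,"wz": 0},
    {"jaw": 0.6,"tx": 0.2,"ty": 0.2,"tz": 10,"wx": 0,"wy": 0,"wz": 0},
    {"jaw": 0.4,"tx": 0.2,"ty": 0.2,"tz": 10,"wx": 0,"wy": 0,"wz": 0},
    {"jaw": 0.4,"tx": 0.2,"ty": 0.2,"tz": 10,"wx": 0,"wy": 0,"wz": 0},
    {"jaw": 0.4,"tx": 0.2,"ty": 0.2,"tz": 10,"wx": 0,"wy": 0,"wz": 0},
    {"jaw": 0.4,"tx": 0.2,"ty": 0.2,"tz": 10,"wx": 0,"wy": 0,"wz": 0}
  ],
  "squeeze": 12
}}

```text
t: 4.6
eef_pos: [0.5186, 0.2019, 0.193]
orientation: [0.105, 0.968, 0.025, -0.227]
wrist_force: [0.9, -1.0, -0.2]
gripper_width: 0.0533
grip_force: 0.0
```

Run:
```python
from h import *
s=manip.sense();print(s["joint_positions"].round(2),s["wrist_force"].round(1),s["grip_force"],s["gripper_width"])
p,R=s["eef_pos"],Ro.from_quat(s["orientation"]).as_matrix()
d=p-A;r=np.hypot(d@e,d[2]);a0=np.arctan2(d@e,d[2]);print("r,a,off",r,a0,d@n)
# rotate rigidly about axle through A by -da
for da in np.arange(.1,.92,.1).tolist()+[.9]:
    Q=Ro.from_rotvec(-da*n).as_matrix()
    print(round(da,2),*row(A+Q@d,Q@R,p,R))
```

```text
[ 0.5   0.45  0.1  -0.3  -1.58 -2.24] [ 0.9 -1.  -0.2] 0.0 0.053276606025618775
r,a,off 0.06975120879886336 0.4427802901471017 -0.00026658141816391853
0.1 [ 0.7  -0.    0.05] [-0.  -0.1 -0. ]
0.2 [ 1.38 -0.    0.16] [-0.  -0.2 -0. ]
0.3 [ 2.06 -0.    0.35] [-0.  -0.3 -0. ]
0.4 [ 2.71 -0.    0.6 ] [-0.  -0.4 -0. ]
0.5 [ 3.33 -0.    0.91] [-0.  -0.5 -0. ]
0.6 [ 3.92 -0.    1.28] [-0.  -0.6 -0. ]
0.7 [ 4.47 -0.    1.72] [-0.  -0.7 -0. ]
0.8 [ 4.97 -0.    2.2 ] [-0.  -0.8 -0. ]
0.9 [ 5.42 -0.    2.73] [-0.  -0.9 -0. ]
0.9 [ 5.42 -0.    2.73] [-0.  -0.9 -0. ]
```

Not closed yet; I'll keep closing in place.

{"op": "apply_moves", "data": {
  "moves": [
    {"jaw": 0.4,"tx": 0,"ty": 0,"tz": 0,"wx": 0,"wy": 0,"wz": 0},
    {"jaw": 0.4,"tx": 0,"ty": 0,"tz": 0,"wx": 0,"wy": 0,"wz": 0},
    {"jaw": 0.4,"tx": 0,"ty": 0,"tz": 0,"wx": 0,"wy": 0,"wz": 0},
    {"jaw": 0.4,"tx": 0,"ty": 0,"tz": 0,"wx": 0,"wy": 0,"wz": 0}
  ],
  "squeeze": 12
}}

```text
t: 5.0
eef_pos: [0.5185, 0.2015, 0.1929]
orientation: [0.105, 0.968, 0.024, -0.227]
wrist_force: [0.5, -2.8, 0.6]
gripper_width: 0.0459
grip_force: 12.0
```

{"op": "apply_moves", "data": {
  "moves": [
    {"jaw": 0.4,"tx": 0.7,"ty": 0,"tz": 0.05,"wx": 0,"wy": -0.1,"wz": 0},
    {"jaw": 0.4,"tx": 1.38,"ty": 0,"tz": 0.16,"wx": 0,"wy": -0.2,"wz": 0},
    {"jaw": 0.4,"tx": 2.06,"ty": 0,"tz": 0.35,"wx": 0,"wy": -0.3,"wz": 0},
    {"jaw": 0.4,"tx": 2.71,"ty": 0,"tz": 0.6,"wx": 0,"wy": -0.4,"wz": 0},
    {"jaw": 0.4,"tx": 3.33,"ty": 0,"tz": 0.91,"wx": 0,"wy": -0.5,"wz": 0},
    {"jaw": 0.4,"tx": 3.92,"ty": 0,"tz": 1.28,"wx": 0,"wy": -0.6,"wz": 0},
    {"jaw": 0.4,"tx": 4.47,"ty": 0,"tz": 1.72,"wx": 0,"wy": -0.7,"wz": 0},
    {"jaw": 0.4,"tx": 4.97,"ty": 0,"tz": 2.2,"wx": 0,"wy": -0.8,"wz": 0},
    {"jaw": 0.4,"tx": 5.42,"ty": 0,"tz": 2.73,"wx": 0,"wy": -0.9,"wz": 0},
    {"jaw": 0.4,"tx": 5.42,"ty": 0,"tz": 2.73,"wx": 0,"wy": -0.9,"wz": 0}
  ]
}}

```text
t: 6.0
eef_pos: [0.489, 0.1994, 0.2174]
orientation: [0.08, 0.98, -0.007, 0.181]
wrist_force: [5.1, 24.6, -13.6]
gripper_width: 0.0632
grip_force: 11.9
```

```bash
cat > meas.py <<'E'
from h import *
s=manip.sense();print(s["joint_positions"].round(2),s["wrist_force"].round(1),s["grip_force"],s["gripper_width"])
p=s["eef_pos"];d=p-A;print("tcp r,a,off",np.hypot(d@e,d[2]),np.arctan2(d@e,d[2]),d@n)
import sys
for nm in("side","top","wrist"):
    c=camera(nm);save(c,nm+sys.argv[1]+".png")
    P=cloud(c,np.ones((400,640),bool));img=c["image"][c["z_map"]>0].astype(int)
    D=P-A;r=np.hypot(D@e,D[:,2])
    m=(abs(D@n)<.03)&(r<.108)&(r>.06)&(img[:,0]>150)&(img[:,1]>120)&(img[:,2]<90)
    a=np.arctan2(D[m]@e,D[m][:,2]);k=r[m]>.09
    print(nm,m.sum(),k.sum(),np.median(a).round(3),(a[k].min()+a[k].max())/2 if k.any() else "",np.median(a[k]) if k.any() else "")
    for x in spotter.place_of("turquoise_mark",nm):
        X=w(c,x["centre"])-A
        if np.linalg.norm(X)<.13: print("  net",round(x["conf"],2),np.arctan2(X@e,X[2]).round(3),X@n)
E
python3 meas.py 1
```

```text
[ 0.97 -0.06 -0.75  0.48 -0.76 -3.03] [  5.1  24.6 -13.6] 11.896158456802368 0.06324124661525618
tcp r,a,off 0.0874349341041619 0.0165162748485486 -0.00895684146709077
side 86 55 0.344 0.35365998456656444 0.34787982266041695
  net 0.57 0.333 -0.002972940722571377
top 128 125 0.346 0.35816518121877416 0.3453283498527893
  net 0.97 0.33 -7.151123203172783e-05
wrist 24 18 -0.411 -0.8254253423074644 -0.6863025064240236
```

View pics/side1.png

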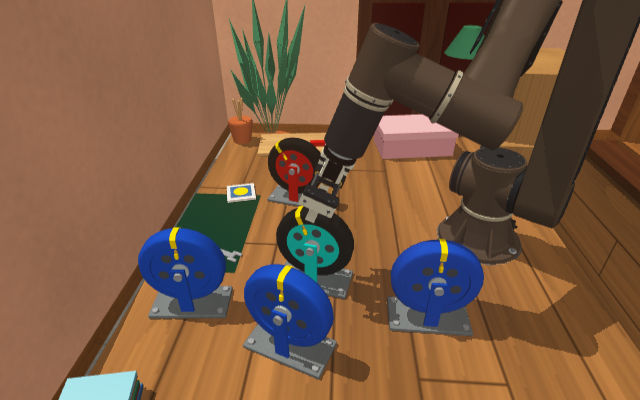

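The stroke stopped short because joint 6 reached its limit. The mark is now at +0.35 rad; the stripe is at (299,218). I'll open, back out, and do a second stroke from the far side.

{"op": "apply_moves", "data": {
  "moves": [
    {"jaw": 1,"tx": 0,"ty": 0,"tz": 0,"wx": 0,"wy": 0,"wz": 0},
    {"jaw": 1,"tx": 0,"ty": 0,"tz": 0,"wx": 0,"wy": 0,"wz": 0},
    {"jaw": 1,"tx": 0,"ty": 0,"tz": 0,"wx": 0,"wy": 0,"wz": 0},
    {"jaw": 1,"tx": 0,"ty": 0,"tz": 0,"wx": 0,"wy": 0,"wz": 0},
    {"jaw": 1,"tx": 0,"ty": 0,"tz": 0,"wx": 0,"wy": 0,"wz": 0},
    {"jaw": 1,"tx": 0,"ty": 0,"tz": -2,"wx": 0,"wy": 0,"wz": 0},
    {"jaw": 1,"tx": 0,"ty": 0,"tz": -5,"wx": 0,"wy": 0,"wz": 0},
    {"jaw": 1,"tx": 0,"ty": 0,"tz": -8,"wx": 0,"wy": 0,"wz": 0},
    {"jaw": 1,"tx": 0,"ty": 0,"tz": -8,"wx": 0,"wy": 0,"wz": 0}
  ]
}}

```text
t: 7.2
eef_pos: [0.4605, 0.1988, 0.2944]
orientation: [0.083, 0.98, -0.011, 0.18]
wrist_force: [-0.2, -0.8, 0.4]
gripper_width: 0.0876
grip_force: 0.0
```

```bash
python3 meas.py 2; python3 -c "
from h import *
print(manip.sense()['eef_pos'],row(*pose(.1,.19)),row(*pose(.4,.17)))"
```

```text
[ 1.05 -0.16 -0.63  0.4  -1.   -3.  ] [-0.2 -0.8  0.4] 0.0 0.0876257594811386
tcp r,a,off 0.1665110072089319 -0.15833218208452784 -0.015693490340940055
side 88 52 0.353 0.3638761021525479 0.3543032908154863
  net 0.69 0.352 -0.005215971045737582
top 129 127 0.347 0.35505295177305674 0.3454218236416327
  net 0.71 0.362 -0.00036946068995035494
wrist 581 550 0.33 0.42662328238419017 0.33777664379420225
[0.45993665 0.19691922 0.28945262] (array([-5.36,  1.56, -1.15]), array([0.008, 0.459, 0.045])) (array([-8.63,  1.34,  3.55]), array([0.001, 0.759, 0.046]))
```

{"op": "apply_moves", "data": {
  "moves": [
    {"jaw": 1,"tx": -2,"ty": 0.5,"tz": -2,"wx": 0,"wy": 0.13,"wz": 0.01},
    {"jaw": 1,"tx": -4,"ty": 1,"tz": -2,"wx": 0,"wy": 0.26,"wz": 0.02},
    {"jaw": 1,"tx": -5.4,"ty": 1.5,"tz": -2,"wx": 0,"wy": 0.4,"wz": 0.04},
    {"jaw": 1,"tx": -7,"ty": 1.4,"tz": 0,"wx": 0,"wy": 0.52,"wz": 0.045},
    {"jaw": 1,"tx": -8,"ty": 1.4,"tz": 2,"wx": 0,"wy": 0.65,"wz": 0.045},
    {"jaw": 1,"tx": -8.6,"ty": 1.35,"tz": 3.5,"wx": 0,"wy": 0.76,"wz": 0.046},
    {"jaw": 1,"tx": -8.6,"ty": 1.35,"tz": 3.5,"wx": 0,"wy": 0.76,"wz": 0.046},
    {"jaw": 1,"tx": -8.6,"ty": 1.35,"tz": 3.5,"wx": 0,"wy": 0.76,"wz": 0.046}
  ]
}}

```text
t: 8.3
eef_pos: [0.5547, 0.1942, 0.2841]
orientation: [0.106, 0.974, 0.021, -0.2]
wrist_force: [0.0, -0.0, 0.9]
gripper_width: 0.0876
grip_force: 0.0
```

```bash
python3 -c "
from h import *
s=manip.sense();print(s['eef_pos'],s['joint_positions'].round(2),row(*pose(.4,.17)),row(*pose(.4,.068)))"
```

```text
[0.55470782 0.19422077 0.28414033] [ 0.49  0.42  0.27 -0.26 -1.73 -2.28] (array([ 0.15,  0.  , -0.2 ]), array([-0.001, -0.005, -0.002])) (array([ 0.1 ,  0.01, 10.  ]), array([-0.001, -0.005, -0.002]))
```

{"op": "apply_moves", "data": {
  "moves": [
    {"jaw": 1,"tx": 0.1,"ty": 0,"tz": 4,"wx": 0,"wy": 0,"wz": 0},
    {"jaw": 1,"tx": 0.1,"ty": 0,"tz": 8,"wx": 0,"wy": 0,"wz": 0},
    {"jaw": 0.7,"tx": 0.1,"ty": 0,"tz": 10,"wx": 0,"wy": 0,"wz": 0},
    {"jaw": 0.4,"tx": 0.1,"ty": 0,"tz": 10,"wx": 0,"wy": 0,"wz": 0},
    {"jaw": 0.4,"tx": 0.1,"ty": 0,"tz": 10,"wx": 0,"wy": 0,"wz": 0},
    {"jaw": 0.4,"tx": 0.1,"ty": 0,"tz": 10,"wx": 0,"wy": 0,"wz": 0},
    {"jaw": 0.4,"tx": 0.1,"ty": 0,"tz": 10,"wx": 0,"wy": 0,"wz": 0},
    {"jaw": 0.4,"tx": 0.1,"ty": 0,"tz": 10,"wx": 0,"wy": 0,"wz": 0},
    {"jaw": 0.4,"tx": 0.1,"ty": 0,"tz": 10,"wx": 0,"wy": 0,"wz": 0},
    {"jaw": 0.4,"tx": 0.1,"ty": 0,"tz": 10,"wx": 0,"wy": 0,"wz": 0}
  ],
  "squeeze": 12
}}

```text
t: 9.3
eef_pos: [0.5153, 0.2023, 0.1976]
orientation: [0.105, 0.975, 0.022, -0.197]
wrist_force: [-0.0, -5.0, 4.6]
gripper_width: 0.0456
grip_force: 12.0
```

{"op": "apply_moves", "data": {
  "moves": [
    {"jaw": 0.4,"tx": 0,"ty": 0,"tz": 0,"wx": 0,"wy": 0,"wz": 0},
    {"jaw": 0.4,"tx": 0,"ty": 0,"tz": 0,"wx": 0,"wy": 0,"wz": 0},
    {"jaw": 0.4,"tx": 0,"ty": 0,"tz": 0,"wx": 0,"wy": 0,"wz": 0}
  ]
}}

```text
t: 9.6
eef_pos: [0.5154, 0.2023, 0.1976]
orientation: [0.105, 0.975, 0.022, -0.197]
wrist_force: [0.0, -5.1, 5.4]
gripper_width: 0.0456
grip_force: 12.0
```

```bash
python3 meas.py 3; python3 -c "
from h import *
s=manip.sense();p,R=s['eef_pos'],Ro.from_quat(s['orientation']).as_matrix()
d=p-A
for da in (.07,.14,.21,.28,.35):
    Q=Ro.from_rotvec(-da*n).as_matrix()
    print(round(da,2),*row(A+Q@d,Q@R,p,R))"
```

```text
[ 0.53  0.4   0.06 -0.27 -1.52 -2.26] [ 0.  -5.1  5.4] 11.992641985416412 0.04560995198908042
tcp r,a,off 0.07262999467147029 0.37497252810315546 -0.0005628409112014765
side 22 21 0.331 0.35542409581875883 0.33135224838843125
  net 0.97 0.379 -0.0023235059187530094
top 42 42 0.334 0.3317062303409971 0.33371173934995785
  net 0.68 0.319 0.001828763658016647
wrist 1823 1802 0.323 -0.29478243138464755 0.32268056243159193
  net 0.8 0.345 0.0006238683659866035
0.07 [0.51 0.   0.03] [ 0.   -0.07 -0.  ]
0.14 [1.01 0.   0.1 ] [ 0.   -0.14 -0.  ]
0.21 [1.51 0.   0.2 ] [ 0.   -0.21 -0.  ]
0.28 [2.   0.   0.33] [ 0.   -0.28 -0.  ]
0.35 [2.48 0.   0.5 ] [ 0.   -0.35 -0.  ]
```

{"op": "apply_moves", "data": {
  "moves": [
    {"jaw": 0.4,"tx": 0.51,"ty": 0,"tz": 0.03,"wx": 0,"wy": -0.07,"wz": 0},
    {"jaw": 0.4,"tx": 1.01,"ty": 0,"tz": 0.1,"wx": 0,"wy": -0.14,"wz": 0},
    {"jaw": 0.4,"tx": 1.51,"ty": 0,"tz": 0.2,"wx": 0,"wy": -0.21,"wz": 0},
    {"jaw": 0.4,"tx": 2.0,"ty": 0,"tz": 0.33,"wx": 0,"wy": -0.28,"wz": 0},
    {"jaw": 0.4,"tx": 2.48,"ty": 0,"tz": 0.5,"wx": 0,"wy": -0.35,"wz": 0},
    {"jaw": 0.4,"tx": 2.48,"ty": 0,"tz": 0.5,"wx": 0,"wy": -0.35,"wz": 0},
    {"jaw": 0.4,"tx": 2.48,"ty": 0,"tz": 0.5,"wx": 0,"wy": -0.35,"wz": 0}
  ]
}}

```text
t: 10.6
eef_pos: [0.49, 0.2079, 0.2027]
orientation: [0.106, 0.994, 0.003, -0.025]
wrist_force: [-3.0, -7.4, 8.4]
gripper_width: 0.046
grip_force: 12.0
```

{"op": "apply_moves", "data": {
  "moves": [
    {"jaw": 1,"tx": 0,"ty": 0,"tz": 0,"wx": 0,"wy": 0,"wz": 0},
    {"jaw": 1,"tx": 0,"ty": 0,"tz": 0,"wx": 0,"wy": 0,"wz": 0},
    {"jaw": 1,"tx": 0,"ty": 0,"tz": 0,"wx": 0,"wy": 0,"wz": 0},
    {"jaw": 1,"tx": 0,"ty": 0,"tz": 0,"wx": 0,"wy": 0,"wz": 0},
    {"jaw": 1,"tx": 0,"ty": 0,"tz": 0,"wx": 0,"wy": 0,"wz": 0},
    {"jaw": 1,"tx": 0,"ty": 0,"tz": -2,"wx": 0,"wy": 0,"wz": 0},
    {"jaw": 1,"tx": 0,"ty": 0,"tz": -5,"wx": 0,"wy": 0,"wz": 0},
    {"jaw": 1,"tx": 0,"ty": 0,"tz": -9,"wx": 0,"wy": 0,"wz": 0},
    {"jaw": 1,"tx": 0,"ty": 0,"tz": -10,"wx": 0,"wy": 0,"wz": 0},
    {"jaw": 1,"tx": 0,"ty": 0,"tz": -10,"wx": 0,"wy": 0,"wz": 0}
  ]
}}

```text
t: 11.6
eef_pos: [0.4965, 0.2085, 0.3034]
orientation: [0.107, 0.994, 0.006, -0.023]
wrist_force: [-0.3, 0.2, -0.6]
gripper_width: 0.0875
grip_force: 0.0
```

```bash
python3 meas.py 4; python3 -c "
from h import *
c=camera('top')
for t in ('tin_center','red_mark'):
  print(t,[w(c,x['centre']).round(3) for x in spotter.place_of(t,'top')])
c=camera('side')
print([w(c,x['centre']).round(3) for x in spotter.place_of('red_mark','side')])
c=camera('wrist')
for x in spotter.place_of('turquoise_axle','wrist')[:2]: print(w(c,x['centre']).round(4))
i=cv2.imread('pics/side4.png')[180:300,250:370]; cv2.imwrite('pics/both4.png',np.hstack([cv2.resize(i,(400,400)),cv2.resize(cv2.imread('pics/wrist4.png')[:250,220:470],(400,400))]))"
```

```text
[ 0.73  0.11 -0.12 -0.04 -1.36 -2.5 ] [-0.3  0.2 -0.6] 0.0 0.08746041280380999
tcp r,a,off 0.17349164480988755 0.03923332399607656 0.0014540307864010628
side 100 69 -0.008 0.005787216590717181 -0.0009327734577552845
  net 0.56 -0.018 -0.001109120515255065
top 0 0 nan  
  net 0.59 -0.007 0.0012746380262645444
wrist 1195 1193 -0.004 0.0032493062884720383 -0.003690815989662234
  net 0.65 -0.02 -0.0002383122061184248
tin_center [array([ 0.498, -0.001,  0.038])]
red_mark [array([ 0.641, -0.202,  0.207])]
[array([ 0.637, -0.205,  0.211])]
[0.5219 0.4308 0.1299]
  return _methods._mean(a, axis=axis, dtype=dtype,
  ret = ret.dtype.type(ret / rcount)
```

View pics/both4.png

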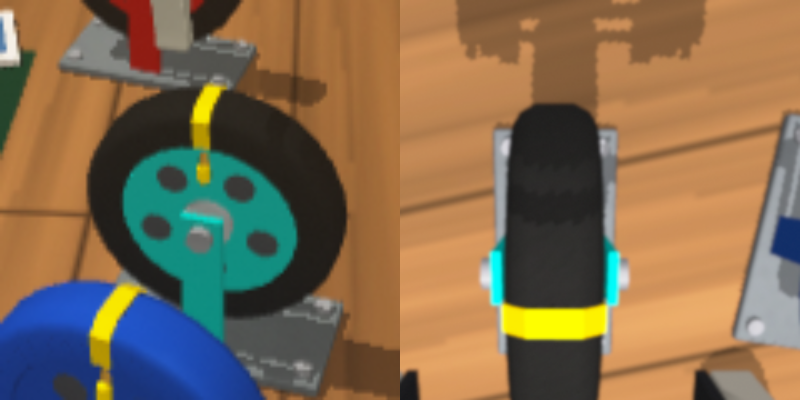

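The left crop shows the stripe (205,110), the valve (203,170) and the fork tip (200,215) in line above the axle. I'll do one check of the axle centre, since it sets the angle.

Run:
```python
from h import *
from scipy.optimize import least_squares
for nm in("side","top","wrist"):
    c=camera(nm);ok=c["z_map"]>0
    P=cloud(c,np.ones((400,640),bool));img=c["image"][ok].astype(int)
    D=P-A;x=D@e;z=D[:,2];s=D@n;r=np.hypot(x,z)
    tr=(abs(s)<.017)&(r>.09)&(r<.11)&(z>0.01)
    y=tr&(img[:,0]>150)&(img[:,1]>120)&(img[:,2]<90)
    if tr.sum()<20: print(nm,"few");continue
    f=least_squares(lambda q:np.hypot(x[tr]-q[0],z[tr]-q[1])-q[2],[0,0,.1],loss="soft_l1",f_scale=.001).x
    g=least_squares(lambda q:np.hypot(x[tr]-q[0],z[tr])-.1,[0],loss="soft_l1",f_scale=.001).x
    print(nm,tr.sum(),"fit",f.round(4),g.round(4),"stripe x",np.median(x[y]) if y.any() else None,"mid",(x[y].min()+x[y].max())/2 if y.any() else None)
    hub=(r<.06)&(s>.015)&(s<.06)&(img[:,1]>110)&(img[:,0]<60)
    if hub.sum()>20: print("  turq x range",np.percentile(x[hub],[1,50,99]).round(4))
```

```text
side 652 fit [-0.0038  0.0004  0.0987] [-0.003] stripe x -0.00042183433945529466 mid 0.0007510653473557704
  turq x range [-0.0553 -0.004   0.0567]
top 690 fit [-0.0054 -0.0001  0.0992] [-0.0041] stripe x None mid None
wrist 9302 fit [-0.0043  0.0001  0.0989] [-0.0034] stripe x -0.00010718666103109358 mid 0.00038687398716806065
  turq x range [-0.0204 -0.007   0.0108]
```

All three cameras' tread fits, and the fork itself, put the true axle 4 mm nearer the robot than I assumed. The stripe is therefore about 0.04 rad short, so I'll make a small corrective stroke.

```bash
sed -i 's/^def pose/A=A-.004*e\ndef pose/' h.py; python3 -c "
from h import *
s=manip.sense();print(s['eef_pos'],row(*pose(.04,.17)),row(*pose(.04,.07)))"; python3 meas.py 5 2>/dev/null
```

```text
[0.49554243 0.20789719 0.30130253] (array([ 0.32, -0.07,  0.16]), array([ 0.003, -0.01 ,  0.001])) (array([ 0.21, -0.1 , 10.16]), array([ 0.003, -0.01 ,  0.001]))
[ 0.73  0.12 -0.12 -0.04 -1.36 -2.51] [-0.8  0.2 -0.4] 0.0 0.0875138373203358
tcp r,a,off 0.1715960261153807 0.058495799050641506 0.0007002097095979713
side 99 68 0.036 0.046426882564627917 0.041857297720032244
  net 0.92 0.039 -0.0007933410743643111
top 0 0 nan  
  net 0.77 0.019 0.002862886991367065
wrist 1203 1203 0.037 0.04776614330011532 0.0373059310479301
  net 0.76 0.048 0.0005376057531253338
```

{"op": "apply_moves", "data": {
  "moves": [
    {"jaw": 1,"tx": 0.2,"ty": -0.1,"tz": 4,"wx": 0,"wy": 0,"wz": 0},
    {"jaw": 1,"tx": 0.2,"ty": -0.1,"tz": 8,"wx": 0,"wy": 0,"wz": 0},
    {"jaw": 0.7,"tx": 0.2,"ty": -0.1,"tz": 10,"wx": 0,"wy": 0,"wz": 0},
    {"jaw": 0.4,"tx": 0.2,"ty": -0.1,"tz": 10,"wx": 0,"wy": 0,"wz": 0},
    {"jaw": 0.4,"tx": 0.2,"ty": -0.1,"tz": 10,"wx": 0,"wy": 0,"wz": 0},
    {"jaw": 0.4,"tx": 0.2,"ty": -0.1,"tz": 10,"wx": 0,"wy": 0,"wz": 0},
    {"jaw": 0.4,"tx": 0.2,"ty": -0.1,"tz": 10,"wx": 0,"wy": 0,"wz": 0},
    {"jaw": 0.4,"tx": 0.2,"ty": -0.1,"tz": 10,"wx": 0,"wy": 0,"wz": 0},
    {"jaw": 0.4,"tx": 0.2,"ty": -0.1,"tz": 10,"wx": 0,"wy": 0,"wz": 0},
    {"jaw": 0.4,"tx": 0.2,"ty": -0.1,"tz": 10,"wx": 0,"wy": 0,"wz": 0}
  ],
  "squeeze": 12
}}

```text
t: 13.7
eef_pos: [0.4889, 0.2082, 0.2027]
orientation: [0.107, 0.994, 0.004, -0.024]
wrist_force: [-1.4, -3.6, 6.6]
gripper_width: 0.0463
grip_force: 12.0
```

{"op": "apply_moves", "data": {
  "moves": [
    {"jaw": 0.4,"tx": 0,"ty": 0,"tz": 0,"wx": 0,"wy": 0,"wz": 0},
    {"jaw": 0.4,"tx": 0.14,"ty": 0,"tz": 0,"wx": 0,"wy": -0.02,"wz": 0},
    {"jaw": 0.4,"tx": 0.28,"ty": 0,"tz": 0,"wx": 0,"wy": -0.04,"wz": 0},
    {"jaw": 0.4,"tx": 0.28,"ty": 0,"tz": 0,"wx": 0,"wy": -0.04,"wz": 0},
    {"jaw": 0.4,"tx": 0.28,"ty": 0,"tz": 0,"wx": 0,"wy": -0.04,"wz": 0}
  ]
}}

```text
t: 14.2
eef_pos: [0.486, 0.2089, 0.2027]
orientation: [0.107, 0.994, 0.002, -0.005]
wrist_force: [-0.6, -4.9, 6.7]
gripper_width: 0.0459
grip_force: 12.0
```

{"op": "apply_moves", "data": {
  "moves": [
    {"jaw": 1,"tx": 0,"ty": 0,"tz": 0,"wx": 0,"wy": 0,"wz": 0},
    {"jaw": 1,"tx": 0,"ty": 0,"tz": 0,"wx": 0,"wy": 0,"wz": 0},
    {"jaw": 1,"tx": 0,"ty": 0,"tz": 0,"wx": 0,"wy": 0,"wz": 0},
    {"jaw": 1,"tx": 0,"ty": 0,"tz": 0,"wx": 0,"wy": 0,"wz": 0},
    {"jaw": 1,"tx": 0,"ty": 0,"tz": 0,"wx": 0,"wy": 0,"wz": 0},
    {"jaw": 1,"tx": 0,"ty": 0,"tz": -2,"wx": 0,"wy": 0,"wz": 0},
    {"jaw": 1,"tx": 0,"ty": 0,"tz": -5,"wx": 0,"wy": 0,"wz": 0},
    {"jaw": 1,"tx": 0,"ty": 0,"tz": -9,"wx": 0,"wy": 0,"wz": 0},
    {"jaw": 1,"tx": 0,"ty": 0,"tz": -10,"wx": 0,"wy": 0,"wz": 0},
    {"jaw": 1,"tx": 0,"ty": 0,"tz": -10,"wx": 0,"wy": 0,"wz": 0}
  ]
}}

```text
t: 15.2
eef_pos: [0.4875, 0.2094, 0.3037]
orientation: [0.107, 0.994, 0.003, -0.004]
wrist_force: [-0.4, 0.5, -0.1]
gripper_width: 0.0876
grip_force: 0.0
```

```bash
python3 meas.py 6 2>/dev/null
```

```text
[ 0.77  0.08 -0.17 -0.01 -1.32 -2.55] [-0.4  0.5 -0.1] 0.0 0.087601373704592
tcp r,a,off 0.17367430120801916 0.010628321789075738 0.0004517623288734063
side 100 67 0.004 0.0033118465162860072 0.0034057469053491336
  net 0.93 0.007 -0.0030047844447965767
top 0 0 nan  
  net 0.75 -0.023 0.0013172739291717251
wrist 1205 1205 -0.002 0.007251544785072055 -0.0019434230633623229
  net 0.81 -0.055 0.0023918722785520583
```

The stripe is within about 0.005 rad of the top, the gripper is clear, and the red wheel and tin have not moved.

```bash
python3 -c "
from bench import job
print(job.close_job())"
```

```text
the job is handed in; nothing more can be done
None
```

The turquoise wheel's valve mark now points straight up, measured within about 0.01 rad of the top by depth, and the wheel is released with the gripper clear; the red wheel and tin measured unmoved when checked just before the last 0.04 rad correction, and the job was handed in at about 15 s.

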